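# Fetch the tonometer prism from the collar-locked box

## Robot

A 6-joint arm with a two-finger parallel gripper is mounted at the origin on a cart in front of the work surface, level with it; the furniture and walls round the work are solid. World frame = base frame: x ahead of the robot, y to its left, z up, the work surface at z = 0. Lengths are in m, angles in rad, forces in N, time in s.
With the tool pointing down it reaches from about 0.275 to 0.725 m from the base axis. Payload 15.9 kg.
Tool frame: the origin (TCP) lies between the finger pads; the fingertips stand 17 mm ahead of it and the grasp point (between the pads) lies 2 mm behind it (arm.nose_length is the distance from the TCP to the fingertips, in m); x points along the fingers, y is the direction in which the jaws open and shut, and the axes are right-handed (so a half turn about x gives the same grasp; the last joint's range is limited). The gripper opens to 85 mm and grips with 20 to 120 N. Pads are 22 mm wide; open, the fingers measure 114 mm over their backs; the gripper's body (76 mm by 85 mm) begins 54 mm behind the grasp point. The pads swing forward as they close: fully open they stand 13 mm farther back than shut.
Start: joints at [1.268, 0.213, -0.034, 1.323, 0, 1.571], TCP at [0.149, 0.477, 0.248] pointing down, gripper open.
Joint ranges: [-2.98, 2.98], [-0.74, 1.72], [-1.14, 1.35], [-2.1, 2.04], [-1.57, 1.44], [-3.14, 3.14]. Speed limits (rad/s): [1.89, 1.89, 2.39, 2.57, 3.14, 3.14].

## Interface

Orientations are given as a unit quaternion [w, x, y, z].
In Python, from plant import arm gives the robot as it stands. The module is installed in compiled form; this text tells all that it offers. Calls block until the motion is done:
- arm.move_ptp(position, orientation): joint-space move of the TCP to a pose.
- arm.servo_line(position, velocity=0.15, rotation=None): straight line of the TCP; rotation=None keeps the orientation; velocity is the mean speed in m/s.
- arm.move_j(angles): joint-space move.
- arm.set_gripper(opening, force=None): finger opening in m; force is the grip in N (None keeps the last); returns when the fingers have stopped.
- arm.hold(seconds).
- arm.ik(position, orientation): joint angles nearest the present ones, or None.
- arm.sense(): the state.
- arm.capture(name): name is "side" or "top" or "wrist"; returns the picture (384x512x3 uint8, red, green, blue); there is no depth.
- arm.camera_params(name): a dict with "vfov" (degrees; the focal length in pixels is half the picture's height over the tangent of half this angle, whatever the lens; pixels are square), "cx", "cy" (the principal point, pixels), "R" (3x3) and "t" (3): a world point X has camera coordinates R X + t. Camera axes: x right, y down, z forward; pixel columns grow to the right and rows downward; lengths in m; the calibration is good to about 2 mm. A picture is of the moment at which its call begins: read the wrist's pose just before it. camera_params takes no time and is no camera call; for the wrist camera it gives the pose at the moment of the call.
A pose or a line that the arm cannot do raises arm.Unreachable and nothing moves.
- arm.hand_in(): hands the job in, once; it reports no verdict.
Trained networks look in the newest picture that a camera, given by its name, has taken for a name from the list of things; names that differ only in an ending like _2 or _b are one class to them, and where a whole thing is asked for, a point or a joint stands for the part that bears it (a point fixed in the world has none). Each returns a list of dicts, best first, with "score" (0 to 1); they miss things now and then, are a little off and sometimes report something else, mostly with a low value. They report only what shows in the picture. A call takes as long as a camera call.
- arm.boxes_of(name, camera): "location" ([x, y, z] in m, in the coordinates of the camera as it stood for that picture, good to about 4 mm: the middle of the surface that is visible of it).
The state is a dict: "time": time; "q": joint angles; "joint_velocities": joint speeds; "effort": joint torques, N m; "ee_pos": TCP position; "eef_rot": TCP orientation; "ft_force": force on the tool from outside, world axes, zero at the start; "wrist_torque": the same for the moment, N m; "finger_gap": finger opening in m.
Only numpy, scipy, OpenCV 4.12 (cv2) and the standard library are available. Lean on these libraries where they do the work, as an engineer would, in place of code of your own. Each camera call takes 0.05 s, during which the arm holds its last target. There are 200 camera calls.

## Task

The tonometer prism is in the box whose lid bears two raised bars. Unlock that box by pressing its sprung collar down by the thumb wing and turning it, without forcing it, until it meets its stop and springs up again in the release notch, so that the lid opens; then take the prism out and lay it in the steel tray. Leave the other two boxes locked and the other things on the worktop where they are.

Things in the scene. Friction and masses are not known exactly. Their poses are not given: they have to be found in the camera images.
- rack: Steel carrier plate, fixed, 155 x 345 x 10 mm, under a row of three like boxes 115 mm apart whose lids bear one, two and three raised bars (44 x 7 mm, 4 mm high, running front to back); which box stands where varies. Same own axes as the boxes.
- box_two: The box to open: white, TWO raised bars on its aluminium lid. 76 mm (own x) by 92 mm (own y) by 42 mm high, walls and floor 3 mm. Origin at the centre of its underside, on the rack 10 mm above the worktop. Own z up; own -x is its front, the latch side, towards the robot.
- lid_mark_two (a point): Middle of the top of that lid when shut (between its two bars, 50 mm above the box's origin); moves with the lid. The lid is 4 mm thick, hinged on the far (+x) rim, with a 14 mm wide lip in the middle of its front edge, held down by the latch's tongue.
- latch_axis (a point): Top centre of that box's latch, 62 mm in front (-x) of the box's origin and 55 mm above it. It turns about the vertical here: a steel spindle (cap 24 mm across) with a tongue over the lid's lip and, below the tongue, a sprung knurled collar (34 mm across) with a black thumb wing towards the robot. Collar pressed down, its pin clears a gate; collar, spindle and tongue then turn together.
- wing_two (a point): Middle of the wing's flat top, 43 mm from the latch axis, 44 mm above the worktop while the collar is up; moves with it. The flat is 30 mm wide, from 17 to 60 mm off the axis. A rib 13 mm high stands along its counter-clockwise edge, inner face 14 mm from the wing's centre line, to push a fingertip against. Locked, the wing points 145 degrees counter-clockwise from the box's own +x.
- spindle_two (a joint): Turn of that latch, rad, 0 = locked, growing counter-clockwise seen from above (the wing sweeps from the left to the right). The lid is freed near 0.9. A solid stop ends the turn, somewhere from 1.05 to 1.38: it differs each time and must be felt. The release notch is the last 0.14 rad before the stop. Friction about 0.02 N m.
- collar_two (a joint): How far that collar is pressed down, m: 0 = up, 0.012 = bottom stop. Spring 4.8 N at 0, 9.6 N at the bottom. Pressed less than 8 mm, the gate blocks the turn. Let go in the notch it rises to 0 again; let go before the notch it stays caught under the gate at about 0.008.
- lid_two (a joint): Lid of the two-bar box, rad, 0 = closed; a light spring swings it to 2.25 (wide open, leaning back) once the tongue is off its lip.
- prism: White tonometer prism, loose, standing on its tip on the floor of the two-bar box within 16 mm of the middle: a 20 mm round flange (its upper 8 mm) over a narrower stem, 21 mm high in all, 11 to 17 g. Origin at the centre of its underside, 13 mm above the worktop at the start.
- tray: Shallow steel instrument tray, held fast by its non-slip feet, 91 mm (own x) by 126 mm (own y), 16 mm high, to the right in front of the rack, its long side running roughly away from the robot. Origin at the centre of its underside; its floor is flat, 2 to 4 mm thick. Wall dispensers overhang the worktop farther back on this side, so come to it from the front.
- spindle_one (a joint): Box with one raised bar on its lid, same build, not to be opened: turn of its latch, rad, 0 = locked.
- collar_one (a joint): Box with one raised bar on its lid, same build, not to be opened: press of its collar, m, 0 = up.
- lid_one (a joint): Box with one raised bar on its lid, same build, not to be opened: its lid, rad, 0 = closed.
- spindle_three (a joint): Box with three raised bars on its lid, same build, not to be opened: turn of its latch, rad, 0 = locked.
- collar_three (a joint): Box with three raised bars on its lid, same build, not to be opened: press of its collar, m, 0 = up.
- lid_three (a joint): Box with three raised bars on its lid, same build, not to be opened: its lid, rad, 0 = closed.
- gauze_pack: Bystander: flat sealed gauze pack, 55x95x9 mm.
- penlight: Bystander: black and white penlight, 17x114x19 mm, left of the rack.
- forceps: Bystander: steel forceps, 14x115x9 mm, lying to the right of the rack.

How it is judged:
By the outcome, as a careful person would: the job done as asked, in the order asked, and still so for the second after the job is handed in, with the robot touching nothing.
It also fails if it takes over 66 s, if anything falls off the work surface, if the arm or the gripper's body presses on something with over 40 N, if the wrist force passes 120 N, or if a joint passes its speed limit or range.

## Working session

There is one attempt and no reset: what is moved stays moved. The work goes in short steps, each a Python script; the robot and the scene stay as the last script left them, time stands still between calls to the robot, and variables do not carry over. Pictures are saved under pics/ and viewed, about 8 in all and at most 12, crops included, and the job is handed in when it is done.

```bash
mkdir -p pics; cat > h.py <<'E'
import numpy as np, cv2
from plant import arm
from scipy.spatial.transform import Rotation as Ro
def quat(az, R=None):
    # tool x down, tool y at azimuth az
    x=np.array([0,0,-1.]); y=np.array([np.cos(az),np.sin(az),0]); z=np.cross(x,y)
    q=Ro.from_matrix(np.stack([x,y,z],1)).as_quat(); return [q[3],q[0],q[1],q[2]]
def save(im,n): cv2.imwrite('pics/'+n+'.png',im[:,:,::-1])
def K(p):
    f=192/np.tan(np.radians(p['vfov'])/2); return np.array([[f,0,p['cx']],[0,f,p['cy']],[0,0,1]])
def toworld(p,c): return np.array(p['R']).T@(np.array(c)-np.array(p['t']))
def ray(p,uv,z):
    R=np.array(p['R']);t=np.array(p['t']); o=-R.T@t; d=R.T@np.linalg.solve(K(p),[uv[0],uv[1],1]); return o+d*(z-o[2])/d[2]
def proj(p,X):
    c=K(p)@(np.array(p['R'])@np.array(X)+np.array(p['t'])); return c[:2]/c[2]
E
python3 - <<'E'
from h import *
s=arm.sense();print(s['time'],s['ee_pos'],s['eef_rot'],s['finger_gap'],arm.nose_length)
ims=[]
for c in ['top','side']:
    im=arm.capture(c);save(im,c+'0');p=arm.camera_params(c);ims.append(im)
    print(c,p['vfov'],-np.array(p['R']).T@p['t'])
    for n in ['box_two','lid_mark_two','latch_axis','wing_two','tray','rack','prism','penlight','forceps','gauze_pack']:
        for d in arm.boxes_of(n,c)[:3]: print(n,round(d['score'],2),toworld(p,d['location']).round(4),proj(p,toworld(p,d['location'])).round())
save(np.vstack(ims)[:,:],'both')
E
```

```text
0.0 [0.14901107 0.47692938 0.24782056] [ 0.69897294  0.10624638  0.69906293 -0.10704933] 0.08545851610942 0.017
top 46.36325344304303 [0.34999329 0.04532052 1.32420135]
box_two 0.91 [ 0.5207 -0.033   0.0551] [279. 193.]
lid_mark_two 0.58 [ 0.4582 -0.0272  0.0428] [277. 215.]
lid_mark_two 0.56 [ 0.5397 -0.0364  0.0556] [280. 186.]
latch_axis 0.58 [ 0.517  -0.0348  0.055 ] [280. 194.]
wing_two 0.72 [0.4486 0.2022 0.0463] [197. 219.]
tray 0.62 [ 0.368  -0.1973  0.0046] [335. 247.]
rack 0.61 [0.4749 0.0503 0.0097] [250. 211.]
rack 0.6 [ 0.537  -0.0387  0.057 ] [281. 187.]
penlight 0.68 [0.5565 0.3441 0.0168] [150. 183.]
forceps 0.56 [ 0.5469 -0.1512  0.006 ] [318. 186.]
gauze_pack 0.56 [ 0.5774 -0.2128  0.0108] [338. 176.]
side 51.043841410887524 [ 0.27600359 -0.89164117  0.71649777]
box_two 0.69 [ 0.5185 -0.0538  0.0562] [271. 216.]
lid_mark_two 0.72 [ 0.534  -0.0478  0.0531] [276. 215.]
latch_axis 0.97 [ 0.5155 -0.049   0.0545] [270. 216.]
wing_two 0.63 [ 0.4502 -0.0377  0.0459] [245. 220.]
tray 0.75 [0.4475 0.1899 0.0391] [229. 179.]
tray 0.58 [ 0.3695 -0.1919 -0.002 ] [227. 277.]
tray 0.17 [0.4522 0.0713 0.0426] [238. 198.]
rack 0.57 [ 0.4645 -0.0602  0.0084] [252. 234.]
forceps 0.24 [0.447  0.1905 0.0431] [229. 178.]
gauze_pack 0.93 [ 0.5715 -0.2176  0.012 ] [309. 266.]
gauze_pack 0.62 [ 0.5151 -0.0478  0.0577] [269. 215.]
gauze_pack 0.58 [ 0.464  -0.0609  0.0095] [252. 234.]
```

View pics/top0.png

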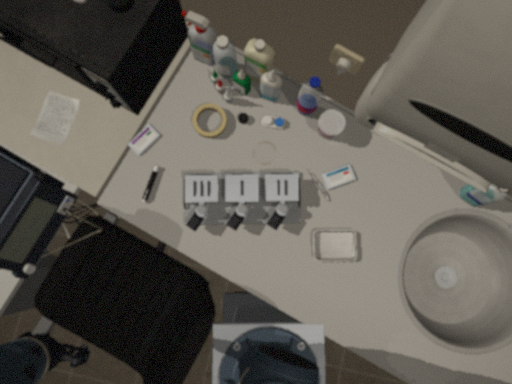

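View pics/side0.png

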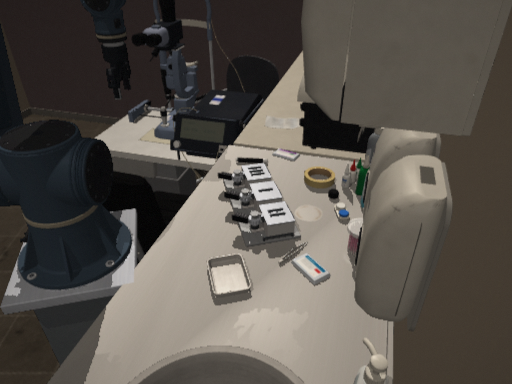

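Top/side views: the two-bar box is the right-hand one (lid about (282,187) in top), wing toward the lower left (274,221), tray at (335,245). Moving in for wrist views.

```bash
python3 - <<'E'
from h import *
s=arm.sense();q=s['eef_rot'];M=Ro.from_quat([q[1],q[2],q[3],q[0]]).as_matrix();print(M.round(2))
p=arm.camera_params('wrist');print('cam in tool',M.T@(-np.array(p['R']).T@p['t']-s['ee_pos']),(np.array(p['R'])@M).round(2),p['vfov'])
# candidates azimuth
for az in [0,np.pi/2,np.pi,-np.pi/2]:
    for x in [[.42,-.03,.28],[.37,-.19,.2]]:
        print(az,x,arm.ik(x,quat(az)))
arm.set_gripper(0.0,30)
for i,x in enumerate([[.40,-.03,.27],[.46,-.05,.27]]):
    arm.move_ptp(x,quat(np.pi/2) if arm.ik(x,quat(np.pi/2)) is not None else quat(-np.pi/2))
    arm.hold(.3)
    p=arm.camera_params('wrist');im=arm.capture('wrist');save(im,'w%d'%i)
    np.savez('w%d'%i,**{k:p[k] for k in p})
    for n in ['box_two','lid_mark_two','latch_axis','wing_two','rack','tray']:
        for d in arm.boxes_of(n,'wrist')[:2]: X=toworld(p,d['location']);print(n,round(d['score'],2),X.round(4),proj(p,X).round())
print(arm.sense()['time'],arm.sense()['ft_force'],arm.sense()['finger_gap'])
a=cv2.imread('pics/w0.png');b=cv2.imread('pics/w1.png')
E
```

```text
[[-0.    0.3   0.95]
 [-0.    0.95 -0.3 ]
 [-1.   -0.   -0.  ]]
cam in tool [-0.12734445 -0.00066284 -0.06972191] [[ 0.    1.   -0.  ]
 [-0.28  0.    0.96]
 [ 0.96  0.    0.28]] 70.1239362228591
0 [0.42, -0.03, 0.28] [-0.07130746  0.04660209 -0.14730279  1.37689145  0.          1.49948886]
0 [0.37, -0.19, 0.2] [-0.47439988  0.05708586 -0.33885602  1.17485445  0.          1.09639644]
1.5707963267948966 [0.42, -0.03, 0.28] [-0.07130746  0.04660209 -0.14730279  1.37689145  0.         -0.07130746]
1.5707963267948966 [0.37, -0.19, 0.2] [-0.47439988  0.05708586 -0.33885602  1.17485445  0.         -0.47439988]
3.141592653589793 [0.42, -0.03, 0.28] [-0.07130746  0.04660209 -0.14730279  1.37689145  0.         -1.64210379]
3.141592653589793 [0.37, -0.19, 0.2] [-0.47439988  0.05708586 -0.33885602  1.17485445  0.         -2.04519621]
-1.5707963267948966 [0.42, -0.03, 0.28] [-0.07130746  0.04660209 -0.14730279  1.37689145  0.          3.07028519]
-1.5707963267948966 [0.37, -0.19, 0.2] [-0.47439988  0.05708586 -0.33885602  1.17485445  0.          2.66719277]
box_two 0.87 [ 0.4636 -0.0383  0.0464] [252. 215.]
box_two 0.35 [ 0.5153 -0.0815  0.054 ] [221. 251.]
lid_mark_two 0.86 [ 0.5127 -0.0831  0.0588] [219. 251.]
lid_mark_two 0.16 [0.5308 0.1881 0.0595] [415. 264.]
latch_axis 0.74 [ 0.4665 -0.0391  0.047 ] [251. 217.]
wing_two 0.9 [ 0.446  -0.0301  0.0463] [258. 202.]
rack 0.96 [0.4704 0.0425 0.0079] [306. 210.]
tray 0.88 [ 0.3678 -0.2038  0.0018] [136. 140.]
tray 0.68 [0.4542 0.082  0.0496] [341. 209.]
box_two 0.92 [ 0.4989 -0.0354  0.0582] [269. 200.]
lid_mark_two 0.65 [ 0.5227 -0.0344  0.0593] [270. 218.]
latch_axis 0.68 [ 0.5043 -0.0312  0.0609] [273. 205.]
wing_two 0.66 [ 0.4494 -0.0275  0.0421] [275. 160.]
rack 0.73 [0.4746 0.0346 0.007 ] [316. 174.]
rack 0.32 [0.4481 0.1947 0.0454] [447. 160.]
tray 0.91 [ 0.3675 -0.2017  0.0006] [148.  96.]
5.5667 [-0.51998097 -0.43432714  0.38789165] 2.406236240816454e-05
```

View pics/w0.png

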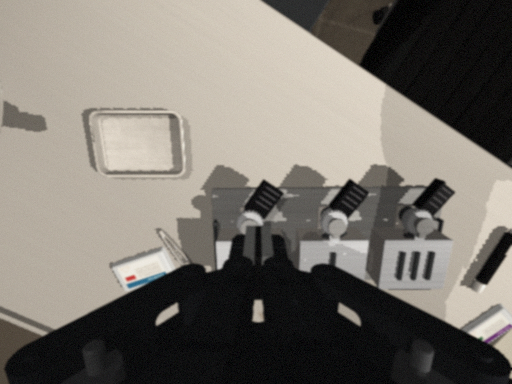

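View pics/w1.png

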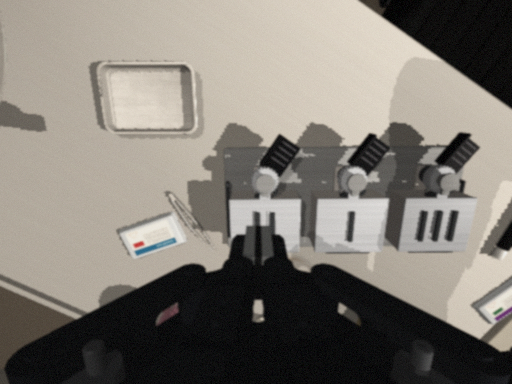

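Wrist views: latch caps near (265,180), (354,180), (440,180) in w1; the two-bar box is leftmost in this view; wing at (280,153). Enlarging for precise pixels.

```bash
python3 - <<'E'
import cv2,numpy as np
a=cv2.imread('pics/w1.png')[125:255,215:485];b=cv2.imread('pics/w0.png')[170:245,205:475]
f=lambda i:cv2.convertScaleAbs(cv2.resize(i,None,fx=2.9,fy=2.9,interpolation=cv2.INTER_CUBIC),alpha=1.0,beta=30)
cv2.imwrite('pics/crop1.png',np.vstack([f(a),f(b)]))
E
```

```text
(no output)
```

View pics/crop1.png

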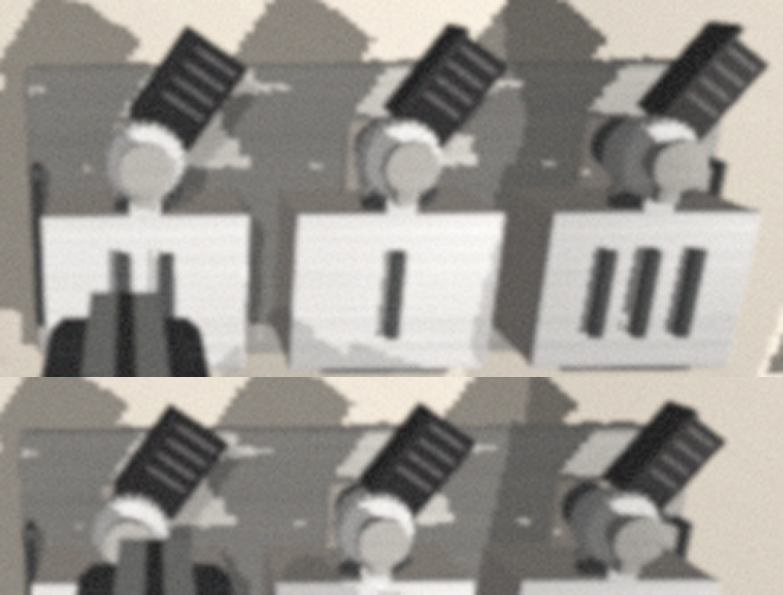

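```bash
python3 - <<'E'
from h import *
P=[dict(np.load('w%d.npz'%i)) for i in (0,1)]
def tri(a,b):
    A=[]
    for p,uv in ((P[0],a),(P[1],b)):
        M=K(p)@np.c_[p['R'],p['t']]; A+= [uv[0]*M[2]-M[0],uv[1]*M[2]-M[1]]
    x=np.linalg.svd(np.array(A))[2][-1]; return x[:3]/x[3]
print('one',tri((338.1,227.9),(356.7,182.2)),'three',tri((425.7,226.6),(449.8,181.6)))
c=[ray(P[1],u,.065) for u in [(265.7,182.6),(356.7,182.2),(449.8,181.6)]];print(np.array(c))
print([ray(P[0],u,.065) for u in [(338.1,227.9),(425.7,226.6)]])
c=lambda x,y:(215+x/2.9,125+y/2.9)
print('lid front',*[ray(P[1],c(*u),.060) for u in [(42,217),(250,213),(297,213),(504,212),(555,212),(757,209)]])
print('wing outer',*[ray(P[1],c(*u),z) for u,z in [((187,27),.057),((245,68),.044)]])
w0=lambda x,y:(205+x/2.9,170+(y-377)/2.9)
print('wing outer w0',*[ray(P[0],w0(*u),z) for u,z in [((170,405),.057),((227,445),.044)]])
print('tri wing flat corner',tri(w0(227,445),c(245,68)))
E
```

```text
one [0.47165136 0.07198717 0.07164466] three [0.47088418 0.18670844 0.06957302]
[[ 0.47357074 -0.0406121   0.065     ]
 [ 0.47287799  0.07337734  0.065     ]
 [ 0.4719241   0.1898281   0.065     ]]
[array([0.47500619, 0.07517922, 0.065     ]), array([0.47294618, 0.18992555, 0.065     ])]
lid front [ 0.49791178 -0.08716221  0.06      ] [0.49589379 0.00566318 0.06      ] [0.49586101 0.02662466 0.06      ] [0.49524948 0.11887307 0.06      ] [0.49521395 0.14160581 0.06      ] [0.49367403 0.2313265  0.06      ]
wing outer [ 0.41473019 -0.02410455  0.057     ] [0.4335072  0.00305568 0.044     ]
wing outer w0 [ 0.4119841  -0.02298422  0.057     ] [0.43414347 0.00390971 0.044     ]
tri wing flat corner [0.43346011 0.00326902 0.04572645]
```

```bash
cat >> h.py <<'E'
AX=np.array([.4738,-.0415]); TH0=np.radians(145.6); RAD=.043
def wpose(turn,z,tan=0.):
    th=TH0+turn; d=np.array([np.cos(th),np.sin(th)]); t=np.array([-d[1],d[0]])
    return np.r_[AX+RAD*d+tan*t,z], quat(th-np.pi), t
def F(h=.06):
    arm.hold(h); s=arm.sense(); return np.array(s['ft_force']),s
E
python3 - <<'E'
from h import *
p,q,t=wpose(0,.10,-.0015)
arm.move_ptp(p,q); 
p[2]=.068; arm.servo_line(p,.1); f0,s=F(.2); np.save('f0',f0); print(s['time'],f0,s['ee_pos']-p, s['q'])
for z in np.arange(.0655,.055,-.0015):
    p[2]=z; arm.servo_line(p,.03); f,s=F(.05); print(round(s['time'],2),z.round(4),s['ee_pos'][2].round(4),(f-f0).round(2))
    if f[2]-f0[2]>3.5: break
save(arm.capture('wrist'),'w2')
E
```

```text
8.1667 [-0.44272273 -1.91071288 -0.85564646] [4.69486648e-04 1.54037655e-06 6.25460729e-04] [-3.63366611e-02  2.10967355e-01 -5.16363509e-01  8.42425984e-01
  4.94284538e-05  2.13478550e+00]
8.47 0.0655 0.0655 [0.26 1.72 1.08]
8.77 0.064 0.064 [ 0.44  2.59 -0.24]
9.07 0.0625 0.0625 [-0.49  1.46  0.48]
9.37 0.061 0.061 [1.97 1.92 1.01]
9.67 0.0595 0.0596 [0.38 3.35 5.18]
```

View pics/w2.png

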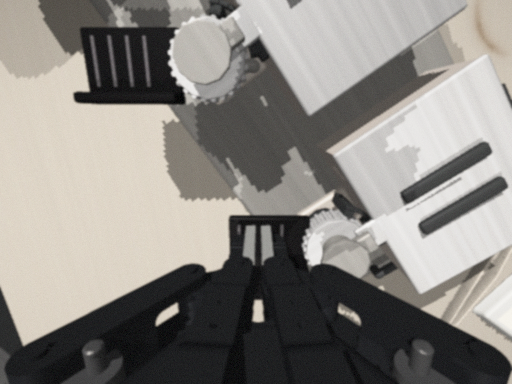

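Picture shows the closed fingertips (243–273, ~240) on the wing (230–310), the rib behind them, with spring contact felt at TCP z≈0.0605. Pressing and turning.

```bash
cat > turn.py <<'E'
from h import *
f0=np.load('f0.npy')
def FA():
    a=[]
    for _ in range(4): f,s=F(.02); a.append(f)
    return np.mean(a,0)-f0,s
p,q,t=wpose(0,.050,-.0015)
arm.servo_line(p,.04); f,s=FA(); print('pressed',round(s['time'],2),s['ee_pos'][2].round(4),f.round(2),'tan',(f[:2]@t).round(2))
turn=0; base=[]
while turn<1.50:
    turn+= .09 if turn<.93 else .02
    p,q,t=wpose(turn,.050,-.0015)
    arm.servo_line(p,.04,rotation=q); f,s=FA(); ft=-f[:2]@t
    print(round(s['time'],2),round(turn,3),s['ee_pos'][2].round(4),'back',ft.round(2),'rad',(f[:2]@[t[1],-t[0]]).round(2),'z',f[2].round(2))
    if ft>(6 if turn<.93 else 4.5): break
np.save('turn',turn)
E
python3 turn.py
```

```text
pressed 10.17 0.0501 [-1.82  2.6   9.6 ] tan -1.12
10.48 0.09 0.0502 back 1.95 rad 2.7 z 9.0
10.8 0.18 0.0502 back 1.72 rad 2.45 z 9.47
11.12 0.27 0.0502 back 1.62 rad 2.73 z 9.25
11.43 0.36 0.0502 back 2.26 rad 1.98 z 9.31
11.75 0.45 0.0503 back 1.71 rad 1.65 z 9.73
12.07 0.54 0.0502 back 1.59 rad 1.77 z 9.45
12.38 0.63 0.0503 back 1.51 rad 1.14 z 9.23
12.7 0.72 0.0503 back 1.92 rad 0.49 z 9.5
13.02 0.81 0.0503 back 1.23 rad 0.05 z 9.54
13.33 0.9 0.0503 back 1.52 rad -0.0 z 9.11
13.65 0.99 0.0503 back 1.2 rad -0.47 z 9.6
13.97 1.01 0.0503 back 1.01 rad -0.38 z 9.53
14.28 1.03 0.0503 back 1.24 rad -0.45 z 8.97
14.6 1.05 0.0503 back 1.41 rad -0.39 z 9.43
14.92 1.07 0.0503 back 1.14 rad -0.73 z 9.2
15.23 1.09 0.0503 back 1.35 rad -0.75 z 9.41
15.55 1.11 0.0503 back 1.59 rad -0.79 z 8.8
15.87 1.13 0.0503 back 0.9 rad -1.01 z 8.83
16.18 1.15 0.0503 back 1.93 rad -0.84 z 9.74
16.5 1.17 0.0503 back 2.3 rad -1.74 z 9.55
16.82 1.19 0.0503 back 3.31 rad -1.42 z 9.56
17.13 1.21 0.0503 back 3.9 rad -1.77 z 9.83
17.45 1.23 0.0502 back 5.2 rad -1.51 z 10.34
```

```bash
python3 - <<'E'
from h import *
f0=np.load('f0.npy'); turn=float(np.load('turn.npy'))
for z in [.053,.056,.0585,.0595,.062]:
    p,q,t=wpose(turn,z,-.0015); arm.servo_line(p,.04)
    a=[F(.02)[0] for _ in range(4)]; f=np.mean(a,0)-f0; print(z,f[2].round(2),'back',(-f[:2]@t).round(2))
p,q,t=wpose(turn,.10,-.004); arm.servo_line(p,.15,); p2=p+[-.06,-.03,.14]
arm.move_ptp(p2,quat(np.pi/2)); 
x=[.45,-.05,.28]; arm.move_ptp(x,quat(np.pi/2)); arm.hold(.2)
p=arm.camera_params('wrist');im=arm.capture('wrist');save(im,'w3');np.savez('w3',**p)
for n in ['prism','lid_mark_two','wing_two','tray']:
    for d in arm.boxes_of(n,'wrist')[:2]: X=toworld(p,d['location']);print(n,round(d['score'],2),X.round(4),proj(p,X).round())
print(arm.sense()['time'])
E
```

```text
0.053 10.77 back 4.86
0.056 9.6 back 3.94
0.0585 7.41 back 3.35
0.0595 7.0 back 3.09
0.062 0.9 back 1.43
prism 0.16 [0.4508 0.1944 0.0473] [442. 169.]
lid_mark_two 0.56 [ 0.6149 -0.0485  0.1008] [260. 300.]
lid_mark_two 0.53 [0.5735 0.3335 0.0155] [503. 242.]
wing_two 0.81 [ 0.4476 -0.0598  0.0456] [251. 166.]
tray 0.81 [ 0.369  -0.2031 -0.0018] [151. 106.]
21.325
```

View pics/w3.png

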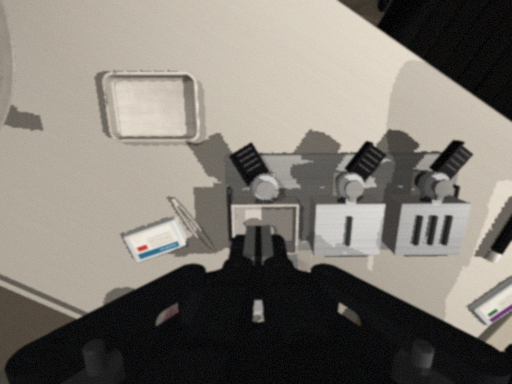

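Wing has swung to (247,160), lid two is open; the box interior is partly hidden by the fingers. Moving to see inside.

```bash
python3 - <<'E'
from h import *
ims=[]
for i,x in enumerate([[.54,-.03,.25],[.52,-.07,.25]]):
    arm.servo_line(x,.25) if i else arm.move_ptp(x,quat(np.pi/2)); arm.hold(.25)
    p=arm.camera_params('wrist');im=arm.capture('wrist');save(im,'w%d'%(i+4));np.savez('w%d'%(i+4),**p)
    for d in arm.boxes_of('prism','wrist')[:2]: X=toworld(p,d['location']);print(round(d['score'],2),X.round(4),proj(p,X).round())
    c=proj(p,[.535,-.041,.02]).round().astype(int); print('c',c); o=np.clip(c-[65,50],0,None); print('origin',o)
    ims.append(cv2.resize(im[o[1]:o[1]+100,o[0]:o[0]+130],(520,400),interpolation=cv2.INTER_CUBIC)[:290])
save(np.vstack(ims),'crop2'); print(arm.sense()['time'])
E
```

```text
0.74 [ 0.5474 -0.0373  0.0354] [253. 176.]
c [250 164]
origin [185 114]
0.71 [ 0.5469 -0.0408  0.0369] [281. 191.]
0.68 [ 0.5431 -0.0422  0.0429] [280. 189.]
c [280 179]
origin [215 129]
22.825
```

View pics/crop2.png

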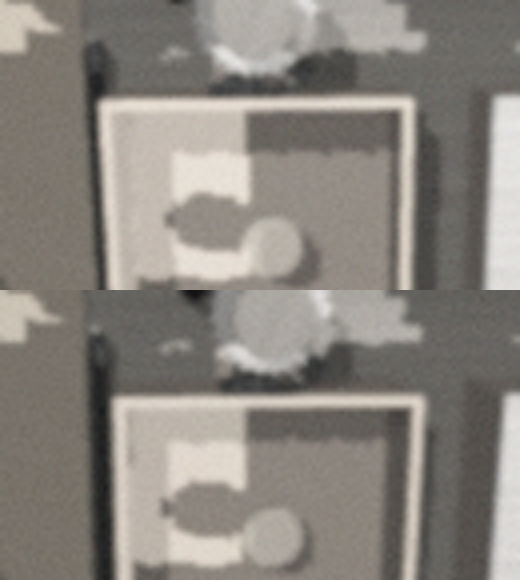

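```bash
cat > grasp.py <<'E'
from h import *
P=[dict(np.load('w%d.npz'%i)) for i in (4,5)]
a,b=(253.4,175.6),(283.4,190.9)
M=[K(p)@np.c_[p['R'],p['t'].reshape(3)] for p in P]
X=cv2.triangulatePoints(M[0],M[1],np.array(a),np.array(b)).ravel();print('tri',X[:3]/X[3])
g=(ray(P[0],a,.034)+ray(P[1],b,.034))/2;print(ray(P[0],a,.034),ray(P[1],b,.034))
q=quat(np.pi/2)
print('rim pts', [ray(P[0],(185+u/4,114+v/4),.052).round(4) for u,v in [(100,100),(414,98)]])
arm.set_gripper(.038,25)
x=[g[0]-.003,g[1],.11]; arm.move_ptp(x,q); f0,_=F(.2)
for z in [.07,.045,.033]:
    x[2]=z;arm.servo_line(x,.12);f,s=F(.06);print(z,(f-f0).round(2),s['ee_pos'].round(4))
    if np.linalg.norm(f-f0)>8: raise SystemExit('contact')
arm.set_gripper(0,22);f,s=F(.2);print('gap',s['finger_gap'],(f-f0).round(2),s['time'])
E
python3 grasp.py
```

```text
tri [ 0.54736965 -0.03675048  0.0351589 ]
[ 0.54741392 -0.03666325  0.034     ] [ 0.54792061 -0.03673697  0.034     ]
rim pts [array([ 0.4993, -0.0872,  0.052 ]), array([0.4987, 0.005 , 0.052 ])]
0.07 [-0.85  0.14 -0.52] [ 0.5452 -0.0368  0.071 ]
0.045 [-1.21  0.79 -0.97] [ 0.545  -0.0367  0.0458]
0.033 [-0.22 -0.39 -0.79] [ 0.5448 -0.0367  0.0335]
gap 0.01831839511187896 [-1.03  0.61  5.26] 25.8833
```

```bash
python3 - <<'E'
from h import *
s=arm.sense();x=np.array(s['ee_pos']);x[2]=.05;arm.servo_line(x,.08);f,s=F(.1);print(s['finger_gap'],f)
x[2]=.20;arm.servo_line(x,.2);f,s=F(.1);print(s['finger_gap'],f,s['time'])
im=arm.capture('wrist');side=arm.capture('side');p=arm.camera_params('side');c=proj(p,s['ee_pos']).astype(int);print(c)
a=cv2.resize(im[150:300,190:340],(400,400),interpolation=cv2.INTER_CUBIC)
b=cv2.resize(side[max(c[1]-40,0):c[1]+60,c[0]-50:c[0]+50],(400,400),interpolation=cv2.INTER_CUBIC)
save(np.hstack([a,b]),'crop3')
E
```

```text
0.018051941608889694 [-0.2470538   0.51725106 -0.03269653]
0.01857251284748527 [ 0.35337725 -0.47376775 -0.28186549] 27.35
[279 166]
```

View pics/crop3.png

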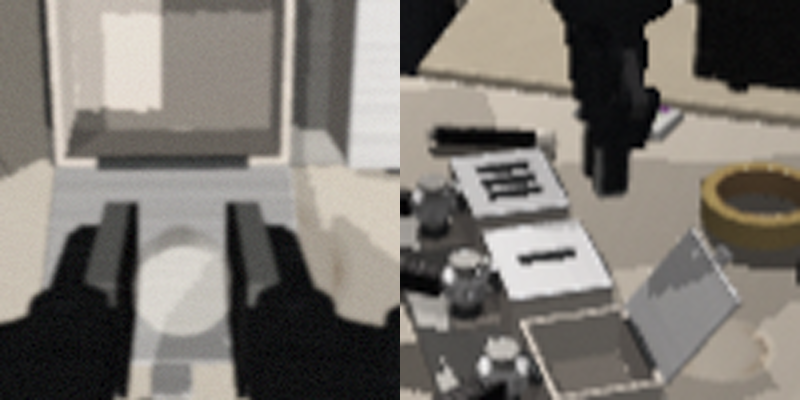

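The prism's flange is held between the pads, the box is empty, and its lid stands open. Next, the tray, approached from the front.

```bash
python3 - <<'E'
from h import *
q=quat(np.pi/2); C=[.368,-.202]
arm.move_ptp([.40,-.10,.20],q); arm.move_ptp(C+[.10],q); f0,_=F(.25)
for z in [.05,.034,.030,.027,.0245]:
    arm.servo_line(C+[z],.1);f,s=F(.06);print(z,(f-f0).round(2),s['finger_gap'])
    if f[2]-f0[2]>4: break
arm.set_gripper(.04);arm.hold(.15)
arm.servo_line(C+[.09],.12);f,s=F();print(s['time'],s['ee_pos'])
arm.move_ptp([.30,-.15,.27],q);arm.hold(.2)
im=arm.capture('wrist');p=arm.camera_params('wrist');print(proj(p,C+[.005]))
for n in ['prism','tray']:
    for d in arm.boxes_of(n,'wrist')[:2]: X=toworld(p,d['location']);print(n,round(d['score'],2),X.round(4),proj(p,X).round())
t=arm.capture('top')[150:270,130:370]
save(np.vstack([cv2.resize(im,(512,384))[:, :480],cv2.resize(t,(480,240)),])[:600],'fin');print(arm.sense()['time'])
E
```

```text
0.05 [-0.66 -0.37  0.57] 0.018040922187342847
0.034 [-0.71 -0.24  1.51] 0.01788792700050237
0.03 [-0.31 -0.06  0.98] 0.018520531818613493
0.027 [-0.86 -0.18 -0.  ] 0.018064883397795273
0.0245 [-0.29  0.68  0.82] 0.018461889416995027
32.2667 [ 0.36753731 -0.20174406  0.08925067]
[223.73526474 208.16112739]
prism 0.52 [ 0.3696 -0.2035  0.0262] [221. 214.]
tray 0.71 [ 0.3702 -0.1938  0.0025] [229. 209.]
33.4833
```

View pics/fin.png

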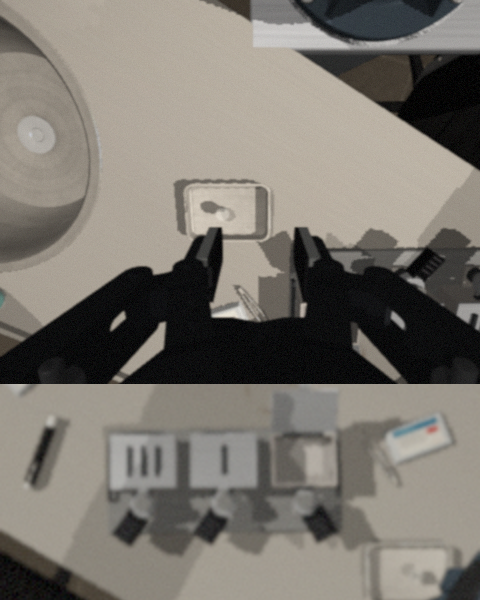

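```bash
python3 -c "
from h import *
print(arm.hand_in(), arm.sense()['time'])"
```

```text
the job is handed in; nothing more can be done
the job is handed in; nothing more can be done
```

The tonometer prism is in the steel tray and I have handed the job in. The robot's clock read about 33.5 s of the 66 s allowed, and the gripper was clear of everything.

- **Unlocking:** I pressed the two-bar box's collar down about 10 mm by its wing and turned it. The back force began to rise at about 1.15 rad commanded. I stopped at 1.23 rad with about 5 N against the fingertip. Because the tip can slip on the wing, the true stop angle is not known exactly.
- **Release notch:** as I raised the finger, the spring kept pushing up to the collar's full height (7 N at TCP height 0.0595 m, almost none at 0.062 m). That shows the collar came up in the notch, and the lid swung open. I did not measure the collar height from a picture.
- **Prism:** I gripped it by the flange and lifted it out. A picture then showed it between the pads and the box empty. While the jaws closed, the wrist showed a brief push of about 5 N, probably a fingertip touching the box floor.
- **Final views:** the prism lies in the tray near the middle. The one-bar and three-bar boxes look shut with their wings unmoved. The penlight, forceps and gauze pack looked unmoved.

The network's readings for prism and tray agreed with my own to about 1 cm.

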